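# Make up two weld kits from the offcut stock

### The arm

A 6-joint arm with a two-finger parallel gripper is mounted at the origin on the work surface. World frame = base frame: x ahead of the robot, y to its left, z up, the work surface at z = 0. Lengths are in m, angles in rad, forces in N, time in s.
With the tool pointing down it reaches from about 0.25 to 0.775 m from the base axis. Payload 4 kg.
Tool frame: the origin (TCP) lies between the finger pads; the fingertips stand 14 mm ahead of it and the grasp point (between the pads) lies 5 mm behind it (tip_reach is the distance from the TCP to the fingertips, in m); z points along the fingers, y is the line along which they close (so a half turn about z gives the same grasp; the last joint's range is limited). The gripper opens to 94 mm and grips with 3 to 60 N. Pads are 16 mm wide; open, the fingers measure 119 mm over their backs; the gripper's body (75 mm by 177 mm) begins 78 mm behind the grasp point.
Start: joints at [1.031, 0.087, 1.371, -0, 1.684, -0.103], TCP at [0.233, 0.498, 0.22] pointing down, gripper open.
Joint ranges: [-3.1, 3.1], [-0.76, 2.03], [0.27, 2.55], [-1.08, 4.22], [0.17, 2.65], [-2.57, 2.57]. Speed limits (rad/s): [2.79, 2.79, 3.14, 3.14, 3.14, 3.14].

### API

Orientations are given as [roll, pitch, yaw] about the fixed x, y, z axes, in that order (R = Rz(yaw) Ry(pitch) Rx(roll)).
In Python, from bench import * gives the robot as it stands. The module is installed in compiled form; this text tells all that it offers.
- The arm moves only by the tool servo_tool, never from a script. Its argument "targets" is a list of rows, each a list of 4 numbers: the shift along the tool's x, y, z in cm, then the turn about the tool's z in degrees. A call has 1 to 8 rows; each row is the pose to reach, as a shift and turn from the pose commanded when the call began, along the tool's axes at that moment; what a row does not reach only later rows make up. A row lasts 1/8 s, in which the tool goes at most 62.5 mm and 10.7 degrees, less where a joint would pass 70% of its speed; a pose out of reach is approached as far as the arm can. A call with a gripper value outside its range is refused whole. "claw" is the closure in counts, from 0 (fully open) to 255 (shut), set as the call begins (left out, the last holds). The fingers move at their own pace and stop on an object; the grip force is fixed at half the most. Time passes only in rows, so rows that repeat a pose let the fingers close. It gives the time, the measured TCP pose, the force, the opening and the grip force at its end, in the units of the state.
- get_obs(): the state, without advancing time (a new reading comes with each control period).
- snapshot(name): name is "side" or "top" or "wrist"; returns the picture (420x560x3 uint8, blue, green, red); there is no depth.
- camera_model(name): a dict with "camera_matrix" (3x3 intrinsics, pixels), "camera_from_world" (4x4, takes a point from world to camera coordinates). Camera axes: x right, y up, looking along -z (the intrinsics and any distortion apply to the point x, -y, -z); pixel columns grow to the right and rows downward; lengths in m; the calibration is good to about 2 mm. The wrist camera is an equidistant fisheye: a pixel r from the principal point sees the ray r / f radians off the axis. A picture is of the moment at which its call begins: read the wrist's pose just before it. camera_model takes no time and is no camera call; for the wrist camera it gives the pose at the moment of the call.
- close_job(): hands the job in; it is judged then, once.
The state is a dict: "time": time; "joint_positions": joint angles; "qvel": joint speeds; "joint_torque": joint torques, N m; "tool_pos": TCP position; "ee_rot": TCP orientation; "wrist_force": force on the tool from outside, world axes, zero at the start; "wrist_torque": the same for the moment, N m; "width": finger opening in m; "finger_force": force on a finger pad.
Only numpy, scipy, OpenCV 4.12 (cv2) and the standard library are available. Lean on these libraries where they do the work, as an engineer would, in place of code of your own. Each camera call takes 0.05 s, during which the arm holds its last target. There are 200 camera calls.

### The job

Make up the two weld kits: the bare steel square tube and the copper-coloured flanged bush go in the blue tray, the black hex coupling nut and the white round pipe in the yellow tray, one part to a compartment, each standing upright flat on the tray floor. Leave the red square tube, the can, the grinder and the wrench where they are.

Things in the scene. Friction and masses are not known exactly. Their poses are not given: they have to be found in the camera images.
- steel_tube_mid (a point): bare light-grey steel open square tube stub standing on end, 40 x 40 mm outside, wall 4 mm, 55 mm tall, about 0.25 kg; its x and y axes are square to its sides. This point: its centre, half-way up (27.5 mm)
- red_tube_mid (a point): red-painted open square tube stub standing on end, 40 x 40 mm outside, wall 4 mm, 55 mm tall, about 0.25 kg; its x and y axes are square to its sides. This point: its centre, half-way up (27.5 mm). Not part of any kit
- flanged_bush_mid (a point): copper-coloured flanged bush standing on its flange: round flange 56 mm across and 10 mm thick at the bottom, round neck 36 mm across above it, 50 mm tall in all, about 0.35 kg. This point: on its axis, half-way up (25 mm)
- hex_nut_mid (a point): black long hexagonal coupling nut standing on end, 36 mm across flats (41.5 mm over corners), 55 mm tall, about 0.30 kg; one pair of flats faces along its +x and -x, the others 60 degrees on. This point: its centre, half-way up (27.5 mm)
- white_pipe_mid (a point): white-painted round pipe stub standing on end, 42 mm outside, 32 mm inside, 55 mm tall, about 0.22 kg. This point: its centre, half-way up (27.5 mm)
- blue_tray: blue kit tray, 172 mm long (its x), 110 mm wide (its y), 20 mm high, sheet floor and walls 4 mm thick, fixed to the bench (does not move). A wall across the middle (at its x = 0, as high as the outer walls) parts it into two open compartments, each 80 mm (x) by 102 mm (y), centred 42 mm to either side of the middle along its x. Origin: centre of the underside, on the bench
- yellow_tray: yellow kit tray, 172 mm long (its x), 110 mm wide (its y), 20 mm high, sheet floor and walls 4 mm thick, fixed to the bench (does not move). A wall across the middle (at its x = 0, as high as the outer walls) parts it into two open compartments, each 80 mm (x) by 102 mm (y), centred 42 mm to either side of the middle along its x. Origin: centre of the underside, on the bench
- can_mid (a point): ribbed tin can holding two thin rods, 74 mm across, 90 mm tall, rods to 125 mm; bystander. This point: its centre, half-way up
- grinder_mid (a point): teal angle grinder lying on the bench, about 275 mm long (its x), disc end at its +x, side handle to its +y, 66 mm tall; bystander. This point: middle of its body, 30 mm above the bench
- wrench_grip (a point): steel wrench lying flat on the bench; bystander. This point: on its handle
Things that resemble listed ones, but are neither listed nor needed, are in the scene too. Of the things that look like the part that bears white_pipe_mid, the smallest one is meant.

How it is judged:
By the outcome, as a careful person would: the job done as asked, in the order asked, and still so for the second after the job is handed in, with the robot touching nothing.
It also fails if it takes over 96 s, if anything falls off the work surface, if the arm or the gripper's body presses on something with over 40 N, if the wrist force passes 120 N, or if a joint passes its speed limit or range.

## Working session

There is one attempt and no reset: what is moved stays moved. The work goes in short steps, Python scripts to look and compute and a tool call to move; the robot and the scene stay as the last step left them, time stands still between calls to the robot, and variables do not carry over. Pictures are saved under pics/ and viewed, at most 14 in all, crops included, and the job is handed in when it is done.

Besides the shell and the picture viewer there is one more tool, called after "Call:" by a JSON object that holds its "name" and its "arguments". servo_tool: Moves the arm, as the interface text tells. Its arguments: {"type":"object","properties":{"targets":{"type":"array"},"claw":{"type":"number"}},"required":["targets"]}

```bash
mkdir -p pics
python3 - <<'E'
from bench import *
import cv2
for n in("top","side"):
    cv2.imwrite(f"pics/{n}0.png",snapshot(n)); m=camera_model(n); print(n,m)
o=get_obs();print(o['time'],o['tool_pos'],o['ee_rot'],o['width'])
E
```

```text
top {'camera_matrix': array([[443.57920922,   0.        , 276.10771229],
       [  0.        , 443.57920922, 204.15045743],
       [  0.        ,   0.        ,   1.        ]]), 'camera_from_world': array([[-0.0111367 , -0.9995034 , -0.02947756,  0.00237187],
       [ 0.98277757, -0.01637882,  0.18406518, -0.53189283],
       [-0.18445658, -0.02692001,  0.98247193, -0.83168697],
       [ 0.        ,  0.        ,  0.        ,  1.        ]])}
side {'camera_matrix': array([[496.82473664,   0.        , 287.23756644],
       [  0.        , 496.82473664, 211.17671993],
       [  0.        ,   0.        ,   1.        ]]), 'camera_from_world': array([[ 0.7870587 , -0.61642458, -0.02365026, -0.42363765],
       [ 0.39180119,  0.46990862,  0.79099792, -0.2544379 ],
       [-0.4764771 , -0.631828  ,  0.61136155, -0.95621021],
       [ 0.        ,  0.        ,  0.        ,  1.        ]])}
0.1 [0.23244323 0.49793697 0.2184195 ] [-3.13957233e+00 -1.89336985e-04  2.70478996e+00] 0.0941502883378224
```

View pics/top0.png

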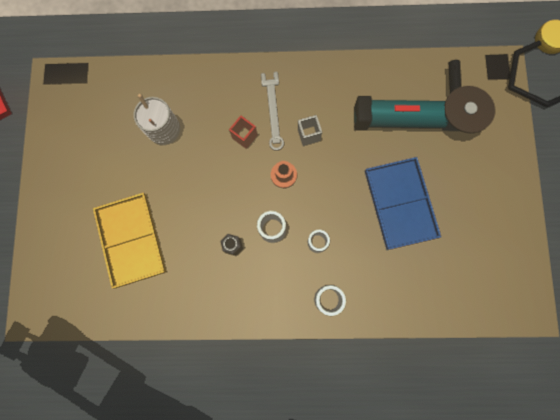

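View pics/side0.png

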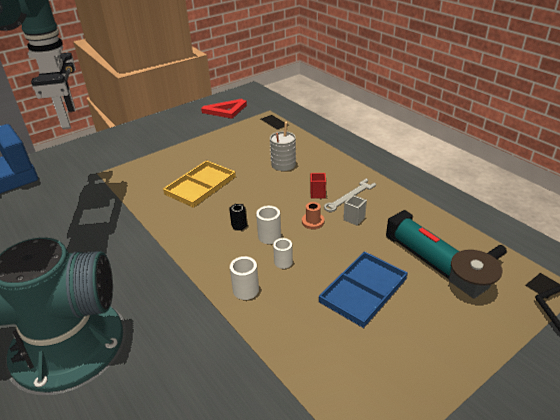

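The top view shows these parts:
- Steel tube (310,129); the look-alike is the red tube (243,131).
- Bush (284,174).
- Hex nut (232,244).
- White pipes (319,240), (272,225) and (330,300). The smallest is (319,240).
- Trays: yellow (129,240) and blue (402,203).

The side view agrees: the small pipe is at (283,253), shorter than the other two.

```bash
cat > h.py <<'E'
from bench import *
import cv2, numpy as np
def ray(name,uv,z,m=None):
    m=m or camera_model(name);K=m["camera_matrix"];T=m["camera_from_world"];R=T[:3,:3];C=-R.T@T[:3,3]
    out=[]
    for u,v in np.atleast_2d(uv):
        a,b=(u-K[0,2])/K[0,0],(v-K[1,2])/K[1,1]
        if name=="wrist":
            r=np.hypot(a,b);s=np.sin(r)/max(r,1e-9);d=np.array([a*s,-b*s,-np.cos(r)])
        else: d=np.array([a,-b,-1])
        d=R.T@d; out.append((C+d*(z-C[2])/d[2])[:2])
    return np.array(out)
def toolshift(p,z,yaw):
    "shift in cm / deg, from the measured pose, to TCP p,z with tool yaw (nearest half turn)"
    o=get_obs();y=o['ee_rot'][2];d=np.array([*p,z])-o['tool_pos'];c,s=np.cos(y),np.sin(y)
    t=-(np.degrees(yaw-y)); t=(t+90)%180-90
    return np.round([100*(c*d[0]+s*d[1]),100*(s*d[0]-c*d[1]),-100*d[2],t],2)
E
python3 - <<'E'
from h import *
im=cv2.imread("pics/top0.png");hsv=cv2.cvtColor(im,cv2.COLOR_BGR2HSV)
m=camera_model("top");T=m["camera_from_world"];print("cam",-T[:3,:3].T@T[:3,3])
def blob(lo,hi,uv,r=24):
    k=cv2.inRange(hsv,np.array(lo),np.array(hi));z=np.zeros_like(k);cv2.circle(z,uv,r,255,-1);k&=z
    cs,_=cv2.findContours(k,cv2.RETR_EXTERNAL,cv2.CHAIN_APPROX_NONE);c=max(cs,key=cv2.contourArea)
    return cv2.convexHull(c)
def cen(h):
    M=cv2.moments(h);return M['m10']/M['m00'],M['m01']/M['m00']
for n,lo,hi,uv,r,z in[("steel",(0,0,110),(180,50,255),(310,129),17,.0275),("bush",(0,140,90),(14,255,255),(284,174),20,.01),
  ("hex",(0,0,0),(180,255,60),(232,244),18,.0275),("pipe",(0,0,120),(180,60,255),(319,240),16,.0275),
  ("pipeB",(0,0,120),(180,60,255),(272,225),20,.03),("pipeC",(0,0,120),(180,60,255),(330,300),20,.03)]:
    h=blob(lo,hi,uv,r);c=cen(h);print(n,np.round(c,1),"world",ray("top",c,z,m).round(4),"size px",cv2.minAreaRect(h)[1], cv2.minAreaRect(h)[2])
for n,lo,hi,uv in[("blue",(100,120,40),(125,255,255),(402,203)),("yellow",(18,170,120),(32,255,255),(129,240))]:
    h=blob(lo,hi,uv,60);b=cv2.boxPoints(cv2.minAreaRect(h));w=ray("top",b,.02,m)
    e=np.diff(np.vstack([w,w[:1]]),axis=0);L=np.hypot(*e.T);i=L.argmax()
    print(n,w.mean(0).round(4),L.round(3),"xaxis deg",np.degrees(np.arctan2(e[i,1],e[i,0])))
cv2.imwrite("pics/crop0.png",cv2.resize(im[105:325,205:365],None,fx=3.6,fy=2.7*3.6/3.6,interpolation=cv2.INTER_CUBIC)[:600])
E
```

```text
cam [ 0.36934862 -0.02873011  0.91508196]
steel [309.4 126.3] world [[ 0.7012 -0.0762]] size px (18.6810359954834, 20.46672248840332) 74.05460357666016
bush [283.2 174.1] world [[ 0.6033 -0.0196]] size px (23.33452033996582, 24.041629791259766) 45.0Traceback (most recent call last):
  File "<stdin>", line 13, in <module>
  File "<stdin>", line 6, in blob
ValueError: max() iterable argument is empty
```

Run:
```python
from h import *
im=cv2.imread("pics/top0.png");hsv=cv2.cvtColor(im,cv2.COLOR_BGR2HSV)
m=camera_model("top")
print(im[244,214:252].tolist())
def blob(lo,hi,uv,r=24):
    k=cv2.inRange(hsv,np.array(lo),np.array(hi));z=np.zeros_like(k);cv2.circle(z,uv,r,255,-1);k&=z
    cs,_=cv2.findContours(k,cv2.RETR_EXTERNAL,cv2.CHAIN_APPROX_NONE)
    return cv2.convexHull(max(cs,key=cv2.contourArea)) if cs else None
def cen(h):
    M=cv2.moments(h);return M['m10']/M['m00'],M['m01']/M['m00']
for n,lo,hi,uv,r,z in[("hex",(0,0,0),(180,110,90),(232,244),18,.0275),("pipe",(0,0,120),(180,60,255),(319,240),16,.0275),
  ("pipeB",(0,0,120),(180,60,255),(272,225),20,.03),("pipeC",(0,0,120),(180,60,255),(330,300),20,.03)]:
    h=blob(lo,hi,uv,r)
    if h is None: print(n,"none");continue
    c=cen(h);print(n,np.round(c,1),"world",ray("top",c,z,m).round(4),"size px",cv2.minAreaRect(h)[1])
for n,lo,hi,uv in[("blue",(100,120,40),(125,255,255),(402,203)),("yellow",(18,170,120),(32,255,255),(129,240))]:
    h=blob(lo,hi,uv,60)
    if h is None: print(n,"none");continue
    b=cv2.boxPoints(cv2.minAreaRect(h));w=ray("top",b,.02,m)
    e=np.diff(np.vstack([w,w[:1]]),axis=0);L=np.hypot(*e.T);i=L.argmax()
    print(n,w.mean(0).round(4),L.round(3),"xaxis deg",np.degrees(np.arctan2(e[i,1],e[i,0])))
cv2.imwrite("pics/crop0.png",cv2.resize(im[105:325,205:365],None,fx=2.7,fy=2.7,interpolation=cv2.INTER_CUBIC))
```

```text
[[109, 146, 167], [108, 146, 166], [109, 147, 167], [108, 146, 166], [109, 147, 167], [109, 147, 167], [97, 130, 147], [71, 88, 98], [72, 82, 87], [134, 148, 151], [152, 168, 171], [73, 83, 89], [50, 63, 69], [53, 65, 72], [55, 67, 73], [55, 67, 73], [54, 66, 73], [54, 66, 73], [55, 67, 73], [53, 65, 71], [61, 72, 77], [118, 131, 135], [143, 156, 160], [93, 102, 107], [70, 78, 84], [61, 71, 77], [49, 61, 67], [46, 60, 67], [56, 75, 84], [67, 89, 101], [90, 119, 135], [111, 149, 168], [113, 151, 170], [111, 150, 168], [112, 150, 169], [111, 150, 169], [111, 150, 169], [112, 150, 169]]
hex [232.  244.5] world [[0.455  0.0852]] size px (20.50609588623047, 19.798988342285156)
pipe [318.4 240.3] world [[ 0.4611 -0.0882]] size px (22.0, 21.0)
pipeB [270.9 224.7] world [[0.4937 0.0065]] size px (29.0, 28.0)
pipeC [330.  300.1] world [[ 0.344  -0.1072]] size px (31.11269760131836, 29.698484420776367)
blue [ 0.534  -0.2596] [0.102 0.164 0.099 0.164] xaxis deg -168.8819103508637
yellow none
```

View pics/crop0.png

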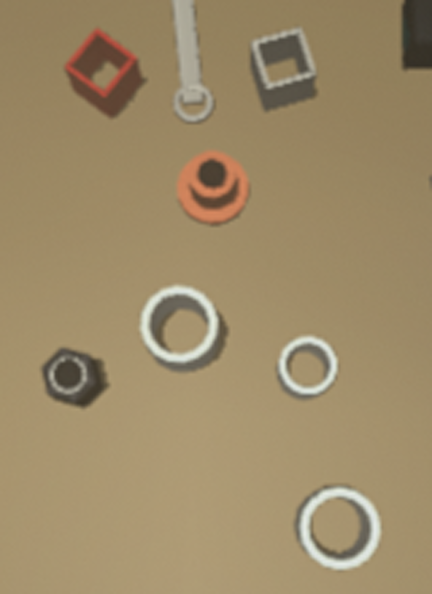

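The crop confirms the choices. The steel tube is at crop (283,62), next to the red one at (102,65). The smallest ring pipe is at crop (307,366).

Run:
```python
from h import *
im=cv2.imread("pics/top0.png");hsv=cv2.cvtColor(im,cv2.COLOR_BGR2HSV);m=camera_model("top")
for n,lo,hi,uv in[("blue",(95,80,20),(130,255,255),(402,203)),("yellow",(15,200,60),(32,255,255),(129,240))]:
    print(hsv[uv[1]+15,uv[0]],hsv[uv[1]+70,uv[0]])
    k=cv2.inRange(hsv,np.array(lo),np.array(hi));z=np.zeros_like(k);cv2.circle(z,uv,62,255,-1);k&=z
    p=np.argwhere(k>0)[:,::-1].astype(np.float32)
    if len(p)<50: print(n,len(p));continue
    b=cv2.boxPoints(cv2.minAreaRect(p));w=ray("top",b,.02,m)
    e=np.diff(np.vstack([w,w[:1]]),axis=0);L=np.hypot(*e.T);i=L.argmax()
    print(n,w.mean(0).round(4),L.round(3),"xaxis deg",np.degrees(np.arctan2(e[i,1],e[i,0])))
q=np.array([(252,42),(302,28),(315,70),(262,88)])/2.7+(205,105)
w=ray("top",q,.055,m);e=np.roll(w,-1,0)-w
print(w.mean(0).round(4),np.hypot(*e.T).round(3),np.degrees(np.arctan2(e[:,1],e[:,0])).round(1))
c=w.mean(0)
for n,p in[("steel",c),("pipe",ray("top",(318.4,240.3),.055,m)[0])]: print(n,p.round(4),toolshift(p,.16,np.pi/2))
```

```text
[107 129 136] [ 19  89 155]
blue [ 0.5373 -0.2621] [0.113 0.174 0.109 0.173] xaxis deg -168.86435952843811
[ 22 163 218] [ 20  90 159]
yellow 0
[ 0.6914 -0.0754] [0.039 0.035 0.042 0.037] [ -74.8 -165.3  108.4   10.5]
steel [ 0.6914 -0.0754] [-65.84 -32.54   5.84  64.97]
pipe [ 0.4582 -0.0864] [-45.17 -43.4    5.84  64.97]
```

Call:
{"name": "servo_tool", "arguments": {"targets": [[-33, -16.3, 0, 25], [-33, -16.3, 0, 25], [-33, -16.3, 0, 25], [-33, -16.3, 0, 25], [-33, -16.3, 0, 25], [-33, -16.3, 0, 25], [-33, -16.3, 0, 25], [-33, -16.3, 0, 25]]}}

```text
time: 1.1
tool_pos: [0.4623, 0.2113, 0.219]
ee_rot: [-3.141, -0.001, 2.268]
wrist_force: [0.0, 0.6, 0.7]
width: 0.0939
finger_force: 0.0
```

Run:
```python
from h import *
o=get_obs();print(o['time'],o['tool_pos'],o['ee_rot']);print(toolshift((.6914,-.0754),.16,np.radians(104.7)))
im=cv2.imread("pics/top0.png");hsv=cv2.cvtColor(im,cv2.COLOR_BGR2HSV);m=camera_model("top")
k=cv2.inRange(hsv,np.array((15,130,40)),np.array((32,255,255)));z=np.zeros_like(k);cv2.circle(z,(129,240),62,255,-1);k&=z
p=np.argwhere(k>0)[:,::-1].astype(np.float32)
b=cv2.boxPoints(cv2.minAreaRect(p));w=ray("top",b,.02,m)
e=np.diff(np.vstack([w,w[:1]]),axis=0);L=np.hypot(*e.T);i=L.argmax()
print(w.mean(0).round(4),L.round(3),np.degrees(np.arctan2(e[i,1],e[i,0])))
```

```text
1.1 [0.46226858 0.21129377 0.21898634] [-3.14078010e+00 -1.22205007e-03  2.26808721e+00]
[-36.69  -0.84   5.9   25.25]
[0.4696 0.2993] [0.118 0.177 0.113 0.177] -163.46917952618153
```

Call:
{"name": "servo_tool", "arguments": {"targets": [[-36.7, -0.8, 5, 25], [-36.7, -0.8, 5, 25], [-36.7, -0.8, 5, 25], [-36.7, -0.8, 5, 25], [-36.7, -0.8, 5, 25], [-36.7, -0.8, 5, 25], [-36.7, -0.8, 5, 25], [-36.7, -0.8, 5, 25]]}}

```text
time: 2.1
tool_pos: [0.6921, -0.0731, 0.1691]
ee_rot: [-3.141, -0.001, 1.834]
wrist_force: [-0.1, 0.2, 0.2]
width: 0.0939
finger_force: 0.0
```

Run:
```python
from h import *
m=camera_model("wrist");print(m);cv2.imwrite("pics/w1.png",snapshot("wrist"))
np.save("w1.npy",m,allow_pickle=True)
o=get_obs();print(o['time'],o['tool_pos'],o['ee_rot'])
```

```text
{'camera_matrix': array([[325.1922621 ,   0.        , 281.73630731],
       [  0.        , 325.1922621 , 204.58497612],
       [  0.        ,   0.        ,   1.        ]]), 'camera_from_world': array([[ 9.65910867e-01,  2.58874484e-01,  4.44888555e-04,
        -6.50552530e-01],
       [-2.51608907e-01,  9.39203124e-01, -2.33645993e-01,
         2.55013084e-01],
       [-6.09028265e-02,  2.25569266e-01,  9.72321630e-01,
        -2.83708963e-01],
       [ 0.00000000e+00,  0.00000000e+00,  0.00000000e+00,
         1.00000000e+00]])}
2.15 [ 0.69212845 -0.07277781  0.17003762] [ 3.14113249e+00 -6.61166307e-04  1.83494001e+00]
```

View pics/w1.png

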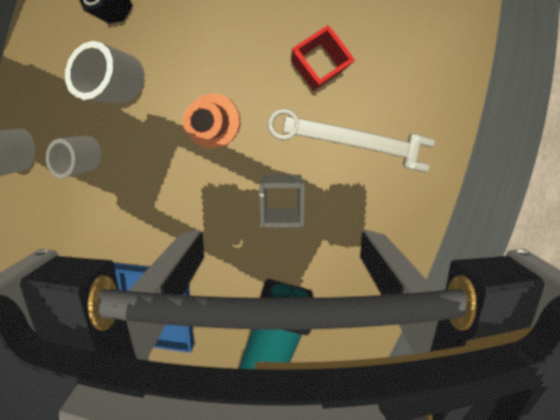

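The wrist view shows the steel tube at (282,202), square to the fingers, the bush neck at (205,120), and the red tube at (323,57).

Run:
```python
from h import *
im=cv2.imread("pics/w1.png");m=np.load("w1.npy",allow_pickle=True).item()
cv2.imwrite("pics/c1.png",cv2.resize(im[160:240,245:320],None,fx=7,fy=7,interpolation=cv2.INTER_CUBIC))
for q in [(261,177),(303,177),(304,226),(260,226)]: print(q,ray("wrist",q,.055,m)[0].round(4))
```

```text
(261, 177) [ 0.6689 -0.053 ]
(303, 177) [ 0.7044 -0.0435]
(304, 226) [ 0.7175 -0.0863]
(260, 226) [ 0.679  -0.0966]
```

View pics/c1.png

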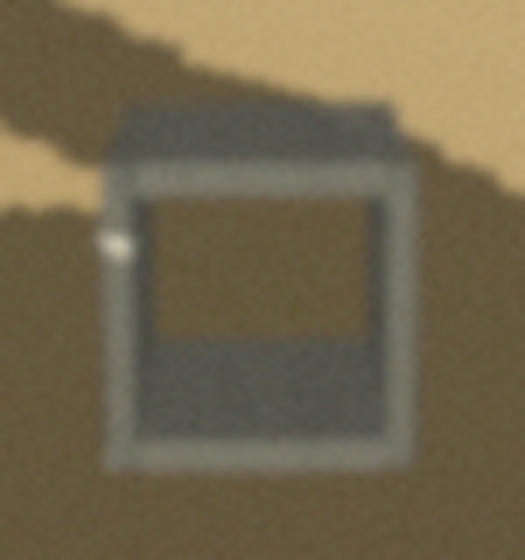

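The crop shows the top square's corners at (260.3,183.3), (304.3,183.3), (303.9,226.9) and (259.7,226.9).

Run:
```python
from h import *
m=np.load("w1.npy",allow_pickle=True).item()
w=ray("wrist",[(260.3,183.3),(304.3,183.3),(303.9,226.9),(259.7,226.9)],.055,m);e=np.roll(w,-1,0)-w
c=w.mean(0);print(c.round(4),np.hypot(*e.T).round(4),np.degrees(np.arctan2(e[:,1],e[:,0])).round(1))
print(toolshift(c,.038,np.radians(105)))
im=cv2.imread("pics/w1.png");hsv=cv2.cvtColor(im,cv2.COLOR_BGR2HSV)
k=cv2.inRange(hsv,np.array((0,140,80)),np.array((14,255,255)))[90:155,175:245]
p=np.argwhere(k>0)[:,::-1].astype(np.float32)+(175,90);h=cv2.convexHull(p.astype(np.float32));M=cv2.moments(h);b=(M['m10']/M['m00'],M['m01']/M['m00'])
print("bush",b,ray("wrist",b,.01,m),"neck",ray("wrist",(202.5,121),.05,m))
```

```text
[ 0.6933 -0.0729] [0.0386 0.04   0.04   0.04  ] [  15.   -74.6 -165.   103.3]
[-0.05  0.11 13.2   0.13]
bush (211.55916100270406, 120.79675509756632) [[ 0.60503258 -0.01720465]] neck [[ 0.60560973 -0.0179746 ]]
```

Call:
{"name": "servo_tool", "arguments": {"targets": [[0, 0.1, 6, 0], [0, 0.1, 10, 0], [0, 0.1, 12.5, 0], [0, 0.1, 13.2, 0], [0, 0.1, 13.2, 0]]}}

```text
time: 2.78
tool_pos: [0.6936, -0.0738, 0.0389]
ee_rot: [3.14, 0.0, 1.834]
wrist_force: [1.0, 0.1, 0.5]
width: 0.0937
finger_force: 0.0
```

Call:
{"name": "servo_tool", "arguments": {"targets": [[0, 0, 0, 0], [0, 0, 0, 0], [0, 0, 0, 0], [0, 0, 0, 0], [0, 0, 0, 0], [0, 0, 0, 0]], "claw": 255}}

```text
time: 3.52
tool_pos: [0.6931, -0.0751, 0.0374]
ee_rot: [-3.141, -0.0, 1.832]
wrist_force: [-0.9, -0.4, -0.3]
width: 0.0398
finger_force: 30.0
```

Call:
{"name": "servo_tool", "arguments": {"targets": [[0, 0, -3, 0], [0, 0, -8, 0], [0, 0, -12, 0], [0, 0, -12, 0]]}}

```text
time: 4.03
tool_pos: [0.6954, -0.0754, 0.1618]
ee_rot: [3.134, 0.004, 1.832]
wrist_force: [0.6, 0.5, -1.9]
width: 0.0394
finger_force: 30.0
```

Run:
```python
from h import *
print(toolshift((.5785,-.254),.158,np.radians(101)))
```

```text
[-14.23 -15.91   0.38   3.98]
```

Call:
{"name": "servo_tool", "arguments": {"targets": [[-4, -4.5, 0, 0], [-8.5, -9.5, 0, 2], [-12.5, -14, 0, 4], [-14.2, -15.9, 0, 4], [-14.2, -15.9, 0, 4], [-14.2, -15.9, 0, 4]]}}

```text
time: 4.78
tool_pos: [0.5759, -0.2522, 0.1549]
ee_rot: [-3.139, -0.003, 1.763]
wrist_force: [-0.6, -0.2, -3.3]
width: 0.0397
finger_force: 30.0
```

Run:
```python
from h import *
o=get_obs();print(o['time'],o['tool_pos']);print(toolshift((.5785,-.254),.042,np.radians(101)))
m=camera_model("wrist");im=snapshot("wrist");cv2.imwrite("pics/w2.png",im);np.save("w2.npy",m,allow_pickle=True)
```

```text
4.775 [ 0.57588665 -0.2522397   0.15490259]
[-2.200e-01  2.200e-01  1.129e+01 -1.000e-02]
```

View pics/w2.png

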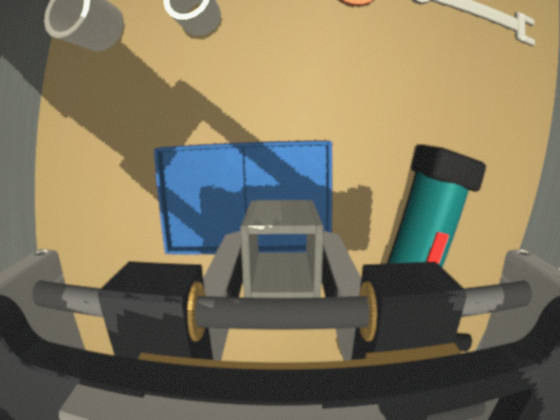

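The tray shows its rim corners at about (155,148), (331,141) and (167,253), and the tube is held. Checking the tray position.

Run:
```python
from h import *
m=np.load("w2.npy",allow_pickle=True).item()
print(ray("wrist",[(155,148),(331,141),(167,253)],.02,m).round(4))
w=ray("wrist",[(155,148),(331,141),(167,253)],.02,m);print((w[1]+w[2])/2,np.hypot(*(w[1]-w[0])),np.hypot(*(w[2]-w[0])),np.degrees(np.arctan2(*(w[1]-w[0])[::-1])))
```

```text
[[ 0.4454 -0.2238]
 [ 0.6107 -0.1878]
 [ 0.4696 -0.3297]]
[ 0.54018002 -0.25874798] 0.16921365981911435 0.10858636171623888 12.297707886428142
```

Call:
{"name": "servo_tool", "arguments": {"targets": [[0, 0.1, 5, 0], [0, 0.1, 9, 0], [0, 0.1, 10.5, 0], [0, 0.1, 11.2, 0], [0, 0.1, 11.4, 0], [0, 0.1, 11.4, 0]]}}

```text
time: 5.58
tool_pos: [0.5785, -0.2536, 0.0453]
ee_rot: [3.139, 0.002, 1.762]
wrist_force: [0.1, -0.5, -3.5]
width: 0.0398
finger_force: 30.0
```

Call:
{"name": "servo_tool", "arguments": {"targets": [[0, 0, 0.15, 0], [0, 0, 0.3, 0], [0, 0, 0.3, 0], [0, 0, 0.3, 0]]}}

```text
time: 6.08
tool_pos: [0.5778, -0.2534, 0.0414]
ee_rot: [3.14, 0.001, 1.762]
wrist_force: [-0.4, -0.2, 0.9]
width: 0.04
finger_force: 30.0
```

Call:
{"name": "servo_tool", "arguments": {"targets": [[0, 0, 0, 0], [0, 0, 0, 0], [0, 0, 0, 0], [0, 0, 0, 0], [0, 0, -2, 0], [0, 0, -6, 0], [0, 0, -11, 0], [0, 0, -11, 0]], "claw": 0}}

```text
time: 7.08
tool_pos: [0.5805, -0.2548, 0.1587]
ee_rot: [3.131, 0.009, 1.762]
wrist_force: [0.2, -0.8, 0.9]
width: 0.0939
finger_force: 0.0
```

Run:
```python
from h import *
o=get_obs();print(o['time'],o['tool_pos'],o['width'],toolshift((.605,-.0175),.15,np.radians(90)))
```

```text
7.075 [ 0.58049817 -0.25475893  0.15868604] 0.09387051954399689 [22.83  6.92  0.87 10.97]
```

Call:
{"name": "servo_tool", "arguments": {"targets": [[6, 1.7, 0, -10], [12, 3.5, 0, -20], [18, 5.2, 0, -30], [21.5, 6.5, 0, -40], [22.8, 6.9, 0, -49], [22.8, 6.9, 0, -49], [22.8, 6.9, 0, -49]]}}

```text
time: 7.95
tool_pos: [0.6015, -0.0168, 0.1503]
ee_rot: [-3.141, -0.0, 2.615]
wrist_force: [0.8, 0.6, 0.3]
width: 0.0942
finger_force: 0.0
```

Run:
```python
from h import *
m=camera_model("wrist");im=snapshot("wrist");cv2.imwrite("pics/w3.png",im)
hsv=cv2.cvtColor(im,cv2.COLOR_BGR2HSV)
k=cv2.inRange(hsv,np.array((0,140,60)),np.array((14,255,255)));n,l,s,c=cv2.connectedComponentsWithStats(k)
for i in range(1,n):
    if s[i,4]>150: print(s[i],c[i],ray("wrist",c[i],.01,m))
print(toolshift((.605,-.0175),.034,np.radians(150)))
```

```text
[ 254  172   57   60 2056] [281.96206226 198.97033074] [[ 0.60320753 -0.01638535]]
[ 375  212   59   59 1692] [407.41193853 235.75472813] [[0.70377324 0.07776342]]
[-0.31  0.14 11.64 -0.19]
```

View pics/w3.png

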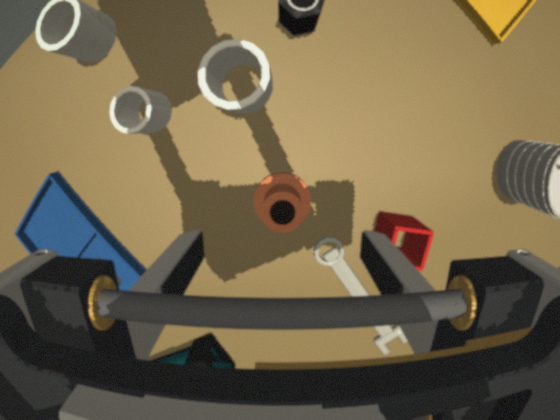

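The bush is centred between the fingers at (282,199), and the wrench ring at (329,250) is clear. I'll descend.

Call:
{"name": "servo_tool", "arguments": {"targets": [[-0.1, 0.1, 5, 0], [-0.1, 0.1, 9, 0], [-0.1, 0.1, 11, 0], [-0.1, 0.1, 11.6, 0], [-0.1, 0.1, 11.6, 0]]}}

```text
time: 8.62
tool_pos: [0.6033, -0.0165, 0.0348]
ee_rot: [3.141, 0.0, 2.616]
wrist_force: [0.4, 0.6, 0.7]
width: 0.0945
finger_force: 0.0
```

Call:
{"name": "servo_tool", "arguments": {"targets": [[0, 0, 0, 0], [0, 0, 0, 0], [0, 0, 0, 0], [0, 0, 0, 0], [0, 0, 0, 0], [0, 0, 0, 0]], "claw": 255}}

```text
time: 9.38
tool_pos: [0.603, -0.0159, 0.0344]
ee_rot: [-3.141, -0.0, 2.618]
wrist_force: [-0.6, -0.8, -0.3]
width: 0.0374
finger_force: 0.4
```

Call:
{"name": "servo_tool", "arguments": {"targets": [[0, 0, -3, 0], [0, 0, -8, 0], [0, 0, -12, 0], [0, 0, -12, 0], [0, 0, -12, 0]]}}

```text
time: 10.0
tool_pos: [0.6019, -0.0156, 0.1518]
ee_rot: [-3.14, -0.004, 2.618]
wrist_force: [0.6, -0.6, -2.0]
width: 0.0353
finger_force: 30.0
```

Run:
```python
from h import *
print(toolshift((.498,-.269),.154,np.radians(101)))
```

```text
[ -3.68 -27.14  -0.22  48.98]
```

Call:
{"name": "servo_tool", "arguments": {"targets": [[-0.7, -5, 0, -3], [-1.4, -11, 0, -6], [-2.1, -17, 0, -9], [-2.9, -22.5, 0, -12], [-3.5, -26, 0, -15], [-3.7, -27.1, 0, -15], [-3.7, -27.1, 0, -15], [-3.7, -27.1, 0, -15]]}}

```text
time: 11.0
tool_pos: [0.4998, -0.2674, 0.1535]
ee_rot: [3.14, -0.001, 2.881]
wrist_force: [-0.3, 0.5, -1.7]
width: 0.0355
finger_force: 30.0
```

Run:
```python
from h import *
o=get_obs();print(o['time'],o['tool_pos'],o['width'],o['finger_force']);print(toolshift((.498,-.269),.038,np.radians(165)))
cv2.imwrite("pics/w4.png",snapshot("wrist"))
```

```text
11.0 [ 0.49979638 -0.26740527  0.15348239] 0.03552005816828892 29.994898438453674
[ 0.13 -0.2  11.55  0.05]
```

View pics/w4.png

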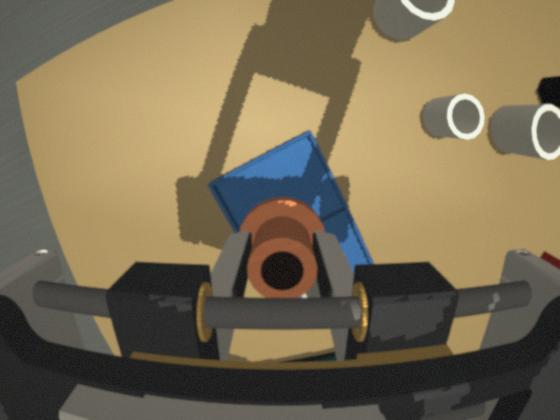

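The bush is held upright, with its flange at (285,225), over the empty compartment.

Call:
{"name": "servo_tool", "arguments": {"targets": [[0, -0.1, 5, 0], [0, -0.1, 9, 0], [0, -0.1, 10.8, 0], [0, -0.1, 11.3, 0], [0, -0.1, 11.3, 0], [0, -0.1, 11.3, 0]]}}

```text
time: 11.8
tool_pos: [0.5006, -0.2706, 0.0435]
ee_rot: [-3.14, 0.004, 2.879]
wrist_force: [-0.0, 0.3, -3.2]
width: 0.0354
finger_force: 30.0
```

Call:
{"name": "servo_tool", "arguments": {"targets": [[0, 0, 0.15, 0], [0, 0, 0.15, 0], [0, 0, 0.15, 0]]}}

```text
time: 12.18
tool_pos: [0.4993, -0.27, 0.0401]
ee_rot: [-3.142, 0.0, 2.879]
wrist_force: [0.5, -0.2, -2.5]
width: 0.0358
finger_force: 30.0
```

Call:
{"name": "servo_tool", "arguments": {"targets": [[0, 0, 0.1, 0], [0, 0, 0.2, 0], [0, 0, 0.2, 0], [0, 0, 0.2, 0]]}}

```text
time: 12.68
tool_pos: [0.4996, -0.27, 0.0393]
ee_rot: [-3.141, 0.001, 2.879]
wrist_force: [-1.7, 1.4, 5.3]
width: 0.0354
finger_force: 30.0
```

Contact with the tray floor. I'll release.

Call:
{"name": "servo_tool", "arguments": {"targets": [[0, 0, 0, 0], [0, 0, 0, 0], [0, 0, 0, 0], [0, 0, 0, 0], [0, 0, -2, 0], [0, 0, -6, 0], [0, 0, -11, 0], [0, 0, -11, 0]], "claw": 80}}

```text
time: 13.68
tool_pos: [0.5019, -0.2716, 0.1536]
ee_rot: [-3.138, 0.01, 2.879]
wrist_force: [0.1, -0.8, 0.8]
width: 0.0643
finger_force: 0.0
```

Run:
```python
from h import *
o=get_obs();print(o['time'],o['tool_pos'],o['width'],toolshift((.455,.085),.15,np.radians(100)))
```

```text
13.675 [ 0.50185831 -0.27162204  0.15362307] 0.06433350210007677 [13.77 33.23  0.36 64.97]
```

Call:
{"name": "servo_tool", "arguments": {"targets": [[2.2, 5.4, 0, 10], [4.4, 10.8, 0, 20], [6.6, 16.2, 0, 30], [8.9, 21.6, 0, 40], [11.1, 27, 0, 50], [12.8, 31, 0, 60], [13.8, 33.2, 0, 65], [13.8, 33.2, 0, 65]], "claw": 0}}

```text
time: 14.68
tool_pos: [0.451, 0.0879, 0.1467]
ee_rot: [-3.14, -0.0, 1.749]
wrist_force: [0.3, 0.3, -0.0]
width: 0.094
finger_force: 0.0
```

Run:
```python
from h import *
m=camera_model("wrist");im=snapshot("wrist");cv2.imwrite("pics/w5.png",im);np.save("w5.npy",m,allow_pickle=True)
o=get_obs();print(o['tool_pos'],o['ee_rot'])
cv2.imwrite("pics/c5.png",cv2.resize(im[120:270,200:370],None,fx=4,fy=4,interpolation=cv2.INTER_CUBIC))
```

```text
[0.45144072 0.08678318 0.14690478] [-3.13984212e+00  3.75723117e-04  1.74817611e+00]
```

View pics/c5.png

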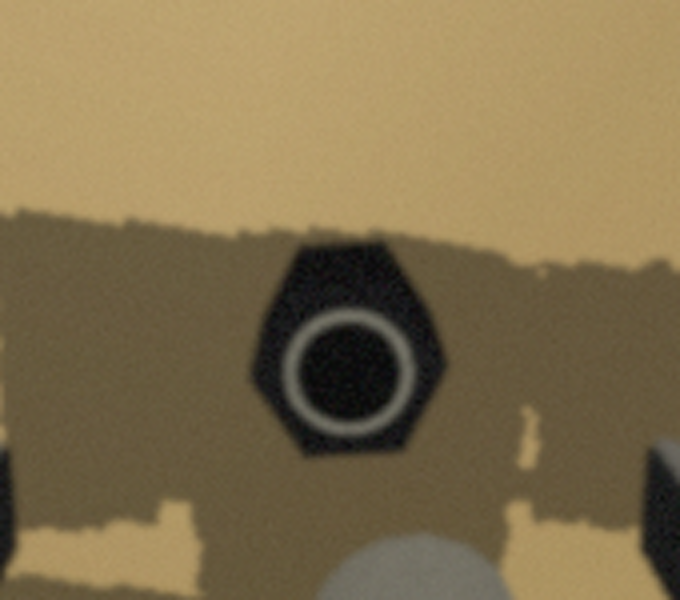

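The nut's top shows corners at crop (250,377), (305,457), (405,450) and (447,362), with the ring centre at (348,372). The corners point at the fingers, so I need to turn about 30°.

Run:
```python
from h import *
m=np.load("w5.npy",allow_pickle=True).item()
w=ray("wrist",np.array([(250,377),(305,457),(405,450),(447,362),(348,372)])/4+(200,120),.055,m)
e=np.diff(w[:4],axis=0);print(w.round(4),np.hypot(*e.T).round(4),np.degrees(np.arctan2(e[:,1],e[:,0])).round(1), "diag",np.hypot(*(w[3]-w[0])),np.degrees(np.arctan2(*(w[3]-w[0])[::-1])))
c=(w[0]+w[3])/2;print(c)
for y in (40,70,130,160): print(y,toolshift((c+w[4])/2,.038,np.radians(y)))
```

```text
[[0.4365 0.0831]
 [0.4507 0.068 ]
 [0.471  0.0731]
 [0.4759 0.0934]
 [0.4562 0.0877]] [0.0207 0.021  0.0208] [-46.9  14.3  76.4] diag 0.040682450222844634 14.631643327050254
[0.45622564 0.08822102]
40 [3.000e-02 4.900e-01 1.089e+01 6.016e+01]
70 [3.000e-02 4.900e-01 1.089e+01 3.016e+01]
130 [  0.03   0.49  10.89 -29.84]
160 [ 3.000e-02  4.900e-01  1.089e+01 -5.984e+01]
```

Call:
{"name": "servo_tool", "arguments": {"targets": [[0, 0.5, 0, -10], [0, 0.5, 0, -20], [0, 0.5, 0, -30], [0, 0.5, 2, -34.5], [0, 0.5, 6, -34.5], [0, 0.5, 9.5, -34.5], [0, 0.5, 10.9, -34.5], [0, 0.5, 10.9, -34.5]]}}

```text
time: 15.72
tool_pos: [0.4565, 0.0866, 0.0381]
ee_rot: [-3.14, -0.001, 2.346]
wrist_force: [-0.4, 0.2, -0.1]
width: 0.0934
finger_force: 0.0
```

Call:
{"name": "servo_tool", "arguments": {"targets": [[0, 0, 0, 0], [0, 0, 0, 0], [0, 0, 0, 0], [0, 0, 0, 0], [0, 0, 0, 0], [0, 0, 0, 0], [0, 0, 0, 0]], "claw": 255}}

```text
time: 16.6
tool_pos: [0.4568, 0.0871, 0.0389]
ee_rot: [-3.141, 0.0, 2.347]
wrist_force: [-0.6, -1.2, 1.0]
width: 0.0357
finger_force: 30.0
```

Call:
{"name": "servo_tool", "arguments": {"targets": [[0, 0, -3, 0], [0, 0, -8, 0], [0, 0, -12, 0], [0, 0, -12, 0], [0, 0, -12, 0]]}}

```text
time: 17.23
tool_pos: [0.4556, 0.0873, 0.1564]
ee_rot: [-3.139, -0.003, 2.347]
wrist_force: [0.6, 0.4, -4.0]
width: 0.0354
finger_force: 30.0
```

Run:
```python
from h import *
a=np.radians(16.5);u=np.array([np.cos(a),np.sin(a)])*.042;t=np.array([.4696,.2993])
print(t+u,t-u,toolshift(t+u,.158,np.radians(135)))
```

```text
[0.50987043 0.31122864] [0.42932957 0.28737136] [12.18 19.55 -0.16 -0.53]
```

Call:
{"name": "servo_tool", "arguments": {"targets": [[3, 5, 0, 0], [6, 10, 0, 0], [9, 15, 0, 0], [11.5, 18.5, 0, 0], [12.2, 19.5, 0, 0], [12.2, 19.5, 0, 0], [12.2, 19.5, 0, 0]]}}

```text
time: 18.1
tool_pos: [0.5102, 0.3095, 0.1578]
ee_rot: [-3.139, -0.0, 2.346]
wrist_force: [-0.3, -0.2, -4.4]
width: 0.0355
finger_force: 30.0
```

Run:
```python
from h import *
o=get_obs();print(o['time'],o['tool_pos']);print(toolshift((.51,.311),.042,np.radians(135)))
m=camera_model("wrist");cv2.imwrite("pics/w6.png",snapshot("wrist"));np.save("w6.npy",m,allow_pickle=True)
```

```text
18.1 [0.51021397 0.30952818 0.15776893]
[ 0.12  0.09 11.58 -0.6 ]
```

View pics/w6.png

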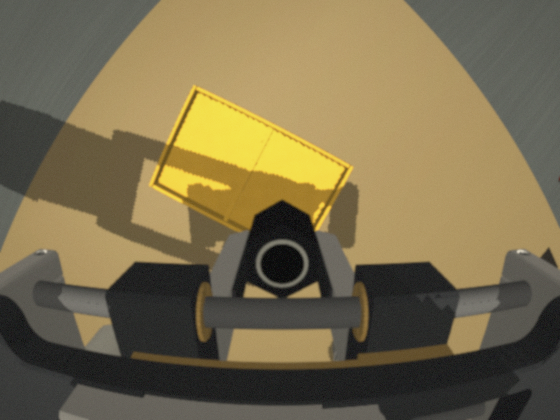

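The yellow tray corners are at (194,87), (351,168) and (151,184), and the nut is held upright.

Run:
```python
from h import *
m=np.load("w6.npy",allow_pickle=True).item()
w=ray("wrist",[(194,87),(351,168),(151,184)],.02,m);u=w[1]-w[0];c=(w[1]+w[2])/2
print(w.round(4),c,np.hypot(*u),np.hypot(*(w[2]-w[0])),np.degrees(np.arctan2(u[1],u[0])))
u=u/np.hypot(*u)*.042;print(c+u,c-u,toolshift(c+u,.042,np.radians(135)))
```

```text
[[0.3756 0.3298]
 [0.5371 0.3778]
 [0.4061 0.2294]] [0.47156421 0.30359865] 0.16845426431811913 0.10491753338739819 16.57484480974801
[0.51181903 0.31557988] [0.4313094  0.29161741] [ 0.34  0.52 11.64 -0.62]
```

Call:
{"name": "servo_tool", "arguments": {"targets": [[0.2, 0.3, 5, 0], [0.2, 0.3, 9, 0], [0.2, 0.3, 10.8, 0], [0.2, 0.3, 11.4, 0], [0.2, 0.3, 11.4, 0], [0.2, 0.3, 11.4, 0]]}}

```text
time: 18.9
tool_pos: [0.5128, 0.3152, 0.0472]
ee_rot: [3.138, 0.001, 2.347]
wrist_force: [0.4, 0.8, -3.3]
width: 0.0362
finger_force: 30.0
```

Call:
{"name": "servo_tool", "arguments": {"targets": [[0, 0, 0.15, 0], [0, 0, 0.15, 0], [0, 0, 0.15, 0]]}}

```text
time: 19.27
tool_pos: [0.5115, 0.3147, 0.0437]
ee_rot: [3.141, 0.0, 2.347]
wrist_force: [-0.8, 0.8, -3.4]
width: 0.0359
finger_force: 30.0
```

Call:
{"name": "servo_tool", "arguments": {"targets": [[0, 0, 0.1, 0], [0, 0, 0.2, 0], [0, 0, 0.2, 0], [0, 0, 0.2, 0]]}}

```text
time: 19.77
tool_pos: [0.5116, 0.3147, 0.043]
ee_rot: [3.141, 0.0, 2.347]
wrist_force: [-2.9, -1.5, 5.0]
width: 0.0359
finger_force: 30.0
```

Contact. Release, lift, and go to the small pipe.

Call:
{"name": "servo_tool", "arguments": {"targets": [[0, 0, 0, 0], [0, 0, 0, 0], [0, 0, 0, 0], [0, 0, 0, 0], [0, 0, -2, 0], [0, 0, -6, 0], [0, 0, -11, 0], [0, 0, -11, 0]], "claw": 0}}

```text
time: 20.78
tool_pos: [0.5142, 0.316, 0.1575]
ee_rot: [3.131, 0.003, 2.347]
wrist_force: [0.5, 0.3, -0.6]
width: 0.094
finger_force: 0.0
```

Run:
```python
from h import *
o=get_obs();print(o['time'],o['tool_pos'],o['width'],toolshift((.4582,-.0864),.15,np.radians(135)))
```

```text
20.775 [0.51417636 0.31600977 0.15747914] 0.09401681885267808 [-24.79 -32.19   0.75  -0.52]
```

Call:
{"name": "servo_tool", "arguments": {"targets": [[-3.5, -4.6, 0, 10], [-7, -9.2, 0, 20], [-10.5, -13.8, 0, 30], [-14, -18.4, 0, 40], [-17.5, -23, 0, 50], [-21, -27.4, 0, 60], [-23.5, -30.5, 0, 70], [-24.8, -32.2, 0, 80]]}}

```text
time: 21.78
tool_pos: [0.4543, -0.0898, 0.1501]
ee_rot: [-3.14, 0.001, 0.942]
wrist_force: [-0.1, 0.9, -0.9]
width: 0.0939
finger_force: 0.0
```

Call:
{"name": "servo_tool", "arguments": {"targets": [[0, 0, 0, 10], [0, 0, 0, 20], [0, 0, 0, 25], [0, 0, 0, 25]]}}

```text
time: 22.28
tool_pos: [0.4548, -0.0878, 0.1502]
ee_rot: [-3.14, 0.001, 0.515]
wrist_force: [-0.3, 0.0, -0.1]
width: 0.0942
finger_force: 0.0
```

Run:
```python
from h import *
o=get_obs();print(o['tool_pos'],o['ee_rot'])
m=camera_model("wrist");im=snapshot("wrist");cv2.imwrite("pics/w7.png",im);np.save("w7.npy",m,allow_pickle=True)
print(toolshift((.4582,-.0864),.038,np.radians(30)))
```

```text
[ 0.45478578 -0.08779089  0.15017773] [-3.13996374e+00  1.36861005e-03  5.15435683e-01]
[ 0.36  0.04 11.24 -0.44]
```

View pics/w7.png

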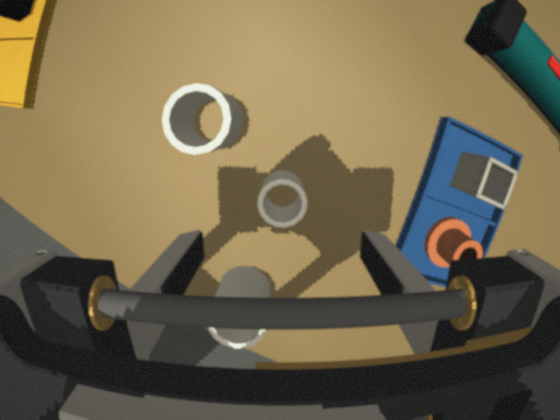

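The pipe's top ring is at (282,204), the steel tube and bush stand in the blue tray at (485,180) and (457,245), and pipe C at (240,305) is clear of the finger line.

Run:
```python
from h import *
m=np.load("w7.npy",allow_pickle=True).item()
w=ray("wrist",[(282.5,204),(257.5,203),(307.5,203)],.055,m);print(w,np.hypot(*(w[2]-w[1])),toolshift(w[0],.038,np.radians(30)))
```

```text
[[ 0.46016338 -0.08496358]
 [ 0.45071773 -0.06650775]
 [ 0.471095   -0.10258022]] 0.04143014138095689 [ 6.000e-01  1.000e-02  1.124e+01 -4.400e-01]
```

Call:
{"name": "servo_tool", "arguments": {"targets": [[0.5, 0, 4, 0], [0.5, 0, 8, 0], [0.5, 0, 10.5, 0], [0.5, 0, 11.2, 0], [0.5, 0, 11.2, 0]]}}

```text
time: 22.95
tool_pos: [0.4598, -0.0855, 0.0395]
ee_rot: [-3.141, 0.0, 0.515]
wrist_force: [0.5, 0.2, 0.2]
width: 0.0939
finger_force: 0.0
```

Call:
{"name": "servo_tool", "arguments": {"targets": [[0, 0, 0, 0], [0, 0, 0, 0], [0, 0, 0, 0], [0, 0, 0, 0], [0, 0, 0, 0], [0, 0, 0, 0], [0, 0, 0, 0]], "claw": 255}}

```text
time: 23.82
tool_pos: [0.4597, -0.0854, 0.0395]
ee_rot: [-3.141, 0.0, 0.514]
wrist_force: [-0.3, 0.6, 0.9]
width: 0.0416
finger_force: 30.0
```

Call:
{"name": "servo_tool", "arguments": {"targets": [[0, 0, -3, 0], [0, 0, -8, 0], [0, 0, -12, 0], [0, 0, -12, 0], [0, 0, -12, 0]]}}

```text
time: 24.45
tool_pos: [0.4587, -0.0852, 0.1574]
ee_rot: [-3.139, 0.002, 0.514]
wrist_force: [-0.4, 0.1, -2.4]
width: 0.0409
finger_force: 30.0
```

Run:
```python
from h import *
print(toolshift((.430,.2895),.158,np.radians(20)))
```

```text
[ 15.94 -34.03  -0.06   9.47]
```

Call:
{"name": "servo_tool", "arguments": {"targets": [[2.5, -5.2, 0, 1], [5, -10.5, 0, 3], [7.5, -16, 0, 5], [10, -21.5, 0, 7], [12.5, -27, 0, 9], [14.8, -31.5, 0, 9.5], [15.9, -34, 0, 9.5], [15.9, -34, 0, 9.5]]}}

```text
time: 25.45
tool_pos: [0.4289, 0.2896, 0.156]
ee_rot: [3.141, 0.006, 0.352]
wrist_force: [-0.5, 0.1, -3.3]
width: 0.0419
finger_force: 30.0
```

Run:
```python
from h import *
o=get_obs();print(o['tool_pos'],o['width'],toolshift((.430,.2895),.0435,np.radians(20)))
```

```text
[0.42891097 0.28958214 0.15600249] 0.041882658108770496 [ 0.1   0.05 11.25  0.17]
```

Call:
{"name": "servo_tool", "arguments": {"targets": [[0, 0, 5, 0], [0, 0, 9, 0], [0, 0, 10.7, 0], [0, 0, 11.3, 0], [0, 0, 11.3, 0], [0, 0, 11.3, 0]]}}

```text
time: 26.2
tool_pos: [0.4322, 0.2893, 0.0484]
ee_rot: [-3.141, -0.004, 0.349]
wrist_force: [0.1, 0.5, -3.5]
width: 0.0417
finger_force: 30.0
```

Call:
{"name": "servo_tool", "arguments": {"targets": [[0, 0, 0.15, 0], [0, 0, 0.15, 0], [0, 0, 0.15, 0]]}}

```text
time: 26.58
tool_pos: [0.431, 0.2888, 0.0452]
ee_rot: [-3.142, -0.0, 0.349]
wrist_force: [-0.0, 0.8, -2.6]
width: 0.0412
finger_force: 30.0
```

Call:
{"name": "servo_tool", "arguments": {"targets": [[0, 0, 0.1, 0], [0, 0, 0.2, 0], [0, 0, 0.2, 0], [0, 0, 0.2, 0]]}}

```text
time: 27.08
tool_pos: [0.431, 0.2888, 0.0435]
ee_rot: [-3.141, -0.0, 0.349]
wrist_force: [-2.0, -0.6, 2.4]
width: 0.0413
finger_force: 30.0
```

Contact. Release partly, lift, back away and inspect.

Call:
{"name": "servo_tool", "arguments": {"targets": [[0, 0, 0, 0], [0, 0, 0, 0], [0, 0, 0, 0], [0, 0, 0, 0], [0, 0, -2, 0], [0, 0, -6, 0], [0, 0, -11, 0], [0, 0, -14, 0]], "claw": 60}}

```text
time: 28.08
tool_pos: [0.4317, 0.2892, 0.186]
ee_rot: [-3.141, -0.004, 0.349]
wrist_force: [-0.6, 0.1, 0.6]
width: 0.0714
finger_force: 0.0
```

Call:
{"name": "servo_tool", "arguments": {"targets": [[-6, 0, 0, 0], [-12, 0, 0, 0], [-15, 0, 0, 0], [-15, 0, 0, 0]]}}

```text
time: 28.58
tool_pos: [0.2889, 0.2373, 0.1834]
ee_rot: [-3.141, -0.002, 0.35]
wrist_force: [-0.1, 0.3, 0.0]
width: 0.0718
finger_force: 0.0
```

Run:
```python
from h import *
a=snapshot("side");b=snapshot("top");cv2.imwrite("pics/e.png",np.vstack([a[130:330,120:520],b[60:260,60:460]]))
o=get_obs();print(o['time'],o['tool_pos'])
```

```text
28.675 [0.29054717 0.2377775  0.18331974]
```

View pics/e.png

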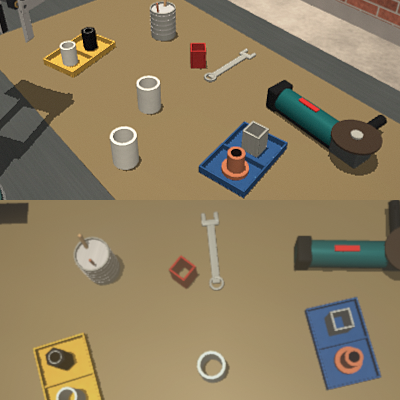

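All four parts stand upright, each in its own compartment: the tube and bush in blue at (342,320) and (348,360), the nut and pipe in yellow at (60,360) and (66,395). The bystanders are where they were.

```bash
python3 -c "
from bench import *
print(close_job())"
```

```text
the job is handed in; nothing more can be done
None
```

Both weld kits are made up and the job is handed in at about 29 s: steel tube and bush in the blue tray, hex nut and small white pipe in the yellow, each upright in its own compartment, with the bystanders left where they were.

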